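# Dress the chocolate counter in mirrored order

## Task

Move the four chocolates from the steel tray to the four bays of the white display rack in reverse order, so that customers across the counter read the row as it is now seen from the robot: the one at the robot's left end of the tray goes to the right end of the rack, and so on, one to a bay. Set each down gently, never letting it drop, so that it stands upright on its underside in the middle of its bay.

Things in the scene. Friction and masses are not known exactly. Their poses are not given: they have to be found in the camera images.
- block: Chocolate, square block 36 x 36 mm, 30 mm tall, flat plain top; about 50 g. Origin: centre of its underside, z up, x and y across its faces.
- dome: Chocolate, round, 40 mm across, 34 mm tall: upright sides to 20 mm, then a domed top; about 45 g. Origin: centre of its underside, z up.
- bar: Chocolate, oblong bar 54 mm long (its x) by 24 mm wide (its y), 26 mm tall, three paler stripes on top; about 45 g. Origin: centre of its underside, z up. At the start it lies with its length roughly across the row.
- pyramid: Chocolate, stepped pyramid of three square tiers: 42 mm wide and 18 mm tall, 28 mm and 10 mm, 14 mm and 8 mm (36 mm in all); about 50 g. Grip it by the bottom tier. Origin: centre of its underside, z up, x and y across its faces.
- pad_block: Fixed cream card pad, 60 x 60 x 3 mm, on the steel tray, the one under the block at the start (pads look alike). It marks that chocolate's place in the starting row. Origin: centre of its underside, 8 mm above the work surface; its top, where the chocolate stands, is 11 mm above the work surface.
- pad_dome: Fixed cream card pad, 60 x 60 x 3 mm, on the steel tray, the one under the dome at the start (pads look alike). It marks that chocolate's place in the starting row. Origin: centre of its underside, 8 mm above the work surface; its top, where the chocolate stands, is 11 mm above the work surface.
- pad_bar: Fixed cream card pad, 60 x 60 x 3 mm, on the steel tray, the one under the bar at the start (pads look alike). It marks that chocolate's place in the starting row. Origin: centre of its underside, 8 mm above the work surface; its top, where the chocolate stands, is 11 mm above the work surface.
- pad_pyramid: Fixed cream card pad, 60 x 60 x 3 mm, on the steel tray, the one under the pyramid at the start (pads look alike). It marks that chocolate's place in the starting row. Origin: centre of its underside, 8 mm above the work surface; its top, where the chocolate stands, is 11 mm above the work surface.
- tray: Fixed stainless steel tray, 80 mm deep (x), 350 mm long (y), 8 mm thick, an 18 mm high lip at each short end. The cream card pads lie on it in a row at x = 0, y = 120, 40, -40, -120 mm in its frame, in shuffled order. Origin: centre of its underside, on the work surface; x points roughly away from the robot, y to its left. It may stand nearer the robot than the rack, or farther.
- rack: Fixed white stone rack, 80 mm deep (x), 350 mm long (y), top 20 mm up. Five wooden ribs (5 mm thick, 8 mm high, at y = 160, 80, 0, -80, -160 mm) part four bays, each with a 58 mm grey paper square, centred at x = 0, y = 120, 40, -40, -120 mm; open front and back. Origin: centre of its underside, on the work surface; x points roughly away from the robot, y to its left.
There are look-alikes about, which are no part of the job. Leave any purple or turquoise look-alike of the bar alone.

How it is judged:
At the end, for the whole second after the job is handed in: Every chocolate is at rest, upright (0.1 rad), its underside within 4 mm of the rack's top, within 13 mm of the middle of its bay along each rack axis; tray places 1, 2, 3, 4 from the left have gone to bays 4, 3, 2, 1 from the left (((y of pad_block in the frame of tray between 0.1 and 0.14 m and y of block in the frame of rack between -0.133 and -0.107 m) or (y of pad_block in the frame of tray between 0.02 and 0.06 m and y of block in the frame of rack between -0.053 and -0.027 m) or (y of pad_block in the frame of tray between -0.06 and -0.02 m and y of block in the frame of rack between 0.027 and 0.053 m) or (y of pad_block in the frame of tray between -0.14 and -0.1 m and y of block in the frame of rack between 0.107 and 0.133 m)) and x of block in the frame of rack between -0.013 and 0.013 m and z of block in the frame of rack between 0.016 and 0.024 m and angle between each of block, dome, bar, pyramid's own z axis and vertical below 0.1 rad and linear speed of each of block, dome, bar, pyramid below 0.02 m/s and angular speed of each of block, dome, bar, pyramid below 0.2 rad/s and ((y of pad_dome in the frame of tray between 0.1 and 0.14 m and y of dome in the frame of rack between -0.133 and -0.107 m) or (y of pad_dome in the frame of tray between 0.02 and 0.06 m and y of dome in the frame of rack between -0.053 and -0.027 m) or (y of pad_dome in the frame of tray between -0.06 and -0.02 m and y of dome in the frame of rack between 0.027 and 0.053 m) or (y of pad_dome in the frame of tray between -0.14 and -0.1 m and y of dome in the frame of rack between 0.107 and 0.133 m)) and x of dome in the frame of rack between -0.013 and 0.013 m and z of dome in the frame of rack between 0.016 and 0.024 m and ((y of pad_bar in the frame of tray between 0.1 and 0.14 m and y of bar in the frame of rack between -0.133 and -0.107 m) or (y of pad_bar in the frame of tray between 0.02 and 0.06 m and y of bar in the frame of rack between -0.053 and -0.027 m) or (y of pad_bar in the frame of tray between -0.06 and -0.02 m and y of bar in the frame of rack between 0.027 and 0.053 m) or (y of pad_bar in the frame of tray between -0.14 and -0.1 m and y of bar in the frame of rack between 0.107 and 0.133 m)) and x of bar in the frame of rack between -0.013 and 0.013 m and z of bar in the frame of rack between 0.016 and 0.024 m and ((y of pad_pyramid in the frame of tray between 0.1 and 0.14 m and y of pyramid in the frame of rack between -0.133 and -0.107 m) or (y of pad_pyramid in the frame of tray between 0.02 and 0.06 m and y of pyramid in the frame of rack between -0.053 and -0.027 m) or (y of pad_pyramid in the frame of tray between -0.06 and -0.02 m and y of pyramid in the frame of rack between 0.027 and 0.053 m) or (y of pad_pyramid in the frame of tray between -0.14 and -0.1 m and y of pyramid in the frame of rack between 0.107 and 0.133 m)) and x of pyramid in the frame of rack between -0.013 and 0.013 m and z of pyramid in the frame of rack between 0.016 and 0.024 m); the robot touches nothing.
It fails at once if a chocolate is dropped: it falls free at more than 0.65 m/s (a drop of about 20 mm) ((linear speed of block above 0.65 m/s and contact force between each of the arm, the fingers and block below 0.01 N) or (linear speed of dome above 0.65 m/s and contact force between each of the arm, the fingers and dome below 0.01 N) or (linear speed of bar above 0.65 m/s and contact force between each of the arm, the fingers and bar below 0.01 N) or (linear speed of pyramid above 0.65 m/s and contact force between each of the arm, the fingers and pyramid below 0.01 N)).
It also fails if it takes over 80 s, if anything falls off the work surface, if the arm or the gripper's body presses on something with over 40 N, if the wrist force passes 120 N, or if a joint passes its speed limit or range.

## Robot

A 7-joint arm with a two-finger parallel gripper is mounted at the origin on the work surface. World frame = base frame: x ahead of the robot, y to its left, z up, the work surface at z = 0. Lengths are in m, angles in rad, forces in N, time in s.
With the tool pointing down it reaches from about 0.4 to 0.85 m from the base axis. Payload 10.4 kg.
Tool frame: the origin (TCP) lies on the centre line of the jaws, within the pads' length; the fingertips stand 11 mm ahead of it and the grasp point (between the pads) lies 8 mm behind it (tip_reach is the distance from the TCP to the fingertips, in m); z points along the fingers, y is the line along which they close (so a half turn about z gives the same grasp; the last joint's range is limited). The gripper opens to 85 mm and grips with 20 to 120 N. Pads are 22 mm wide; open, the fingers measure 114 mm over their backs; the gripper's body (76 mm by 85 mm) begins 54 mm behind the grasp point. The pads swing forward as they close: fully open they stand 13 mm farther back than shut.
Start: joints at [1.091, 0.332, -0.065, 1.46, 0.022, 1.35, -0.088], TCP at [0.276, -0.561, 0.242] pointing down, gripper open.
Joint ranges: [-2.6, 2.6], [-0.5, 2.12], [-1.47, 1.34], [0.16, 2.42], [-1.27, 4.41], [0.06, 2.06], [-2.6, 2.6]. Speed limits (rad/s): [2.22, 2.22, 2.79, 2.79, 3.14, 3.14, 3.14].

## Interface

Orientations are given as a unit quaternion [x, y, z, w].
In Python, from workcell import get_obs, camera, hand_in, tip_reach gives the robot as it stands. The module is installed in compiled form; this text tells all that it offers.
- The arm moves only by the tool move_arm, never from a script. Its argument "plan" is a list of rows, each an object with "delta_pos": the shift along the tool's x, y, z in parts of the range, where 1.0 means 0.75 m, a list of three; "turn": the turn, a rotation vector about the tool's x, y, z in a scale on which 1.0 is 2 pi rad, a list of three; "fingers": the closure, from 0 (fully open) to 1 (shut). A call has 1 to 12 rows; each row is the pose to reach, as a shift and turn from the pose commanded when the call began, along the tool's axes at that moment; what a row does not reach only later rows make up. A row lasts 1/8 s, in which the tool goes at most 62.5 mm and 10.7 degrees, less where a joint would pass 70% of its speed; a pose out of reach is approached as far as the arm can. A shift or turn number past 1, either way, is cut back to 1. A call with a gripper value outside its range is refused whole. The fingers move at their own pace and stop on an object; "force" is the grip in N (left out, the last holds). Time passes only in rows, so rows that repeat a pose let the fingers close. It gives the time, the measured TCP pose, the force, the opening and the grip force at its end, in the units of the state.
- get_obs(): the state, without advancing time (a new reading comes with each control period).
- camera(name): name is "scene" or "top" or "wrist"; returns a dict with "color" (480x640x3 uint8, red, green, blue), "range_z" (480x640 float32, m along the optical axis (not along the pixel's ray), 0 where there is no reading), "fx", "fy", "cx", "cy" (pixels), "R" (3x3) and "t" (3): a world point X has camera coordinates R X + t; the wrist camera has in their place "tool_from_camera" (4x4, takes a point from camera to tool coordinates, whose origin is the TCP and whose axes are the flange's). Camera axes: x right, y down, z forward; pixel columns grow to the right and rows downward; lengths in m; the calibration is good to about 2 mm. A picture is of the moment at which its call begins: read the wrist's pose just before it.
- hand_in(): hands the job in; it is judged then, once.
The state is a dict: "clock": time; "joint_pos": joint angles; "joint_velocities": joint speeds; "tau": joint torques, N m; "position": TCP position; "ee_rot": TCP orientation; "ft_force": force on the tool from outside, world axes, zero at the start; "torque": the same for the moment, N m; "grip_width": opening from 0.0 (shut) to 1.0 (fully open); "grasp_force": force on a finger pad.
Only numpy, scipy, OpenCV 4.12 (cv2) and the standard library are available. Lean on these libraries where they do the work, as an engineer would, in place of code of your own. Each camera call takes 0.05 s, during which the arm holds its last target. There are 200 camera calls.

## Working session

There is one attempt and no reset: what is moved stays moved. The work goes in short steps, Python scripts to look and compute and a tool call to move; the robot and the scene stay as the last step left them, time stands still between calls to the robot, and variables do not carry over. Pictures are saved under pics/ and viewed, at most 14 in all, crops included, and the job is handed in when it is done.

Besides the shell and the picture viewer there is one more tool, called after "Emit:" as name([rows], argument=value, ...), one row to a line, values as JSON. move_arm: Moves the arm, as the interface text tells. Its arguments: {"type":"object","properties":{"plan":{"type":"array","items":{"type":"object","properties":{"delta_pos":{"type":"array","items":{"type":"number"}},"turn":{"type":"array","items":{"type":"number"}},"fingers":{"type":"number"}}}},"force":{"type":"number"}},"required":["plan"]}

```bash
mkdir -p pics
python3 - <<'E'
from workcell import *
import cv2, numpy as np, pickle
o=get_obs(); print({k:np.round(v,3) for k,v in o.items()}, tip_reach)
d={}
for n in ("top","scene"):
    c=camera(n); d[n]=c; cv2.imwrite(f"pics/{n}0.png",c["color"][:,:,::-1])
    print(n,c["fx"],c["cx"],c["cy"],np.round(c["R"],3),np.round(c["t"],3))
pickle.dump(d,open("d0.pkl","wb"))
E
```

```text
{'clock': np.float64(0.0), 'joint_pos': array([ 1.091,  0.333, -0.065,  1.461,  0.022,  1.35 , -0.088]), 'joint_velocities': array([ 0.001, -0.   ,  0.   ,  0.   , -0.002,  0.   , -0.001]), 'tau': array([ 2.0000e-03, -6.2544e+01,  5.0000e-02, -3.9160e+01,  1.6000e-02,
        1.0000e-02,  0.0000e+00]), 'position': array([ 0.276, -0.561,  0.242]), 'ee_rot': array([ 0.974,  0.226, -0.   , -0.001]), 'ft_force': array([ 0.012, -0.811, -0.602]), 'torque': array([-0.042, -0.022, -0.008]), 'grasp_force': np.float64(0.0), 'grip_width': np.float64(1.004)} 0.011
top 589.4549141171842 319.15521685607894 230.76291647201933 [[ 0.018 -1.    -0.025]
 [-0.987 -0.014 -0.161]
 [ 0.16   0.028 -0.987]] [-0.01   0.615  0.732]
scene 466.36492118641974 325.20372962592245 243.85756378656785 [[ 0.66   0.751 -0.014]
 [ 0.527 -0.477 -0.704]
 [-0.535  0.457 -0.71 ]] [-0.363 -0.291  1.01 ]
```

View pics/top0.png

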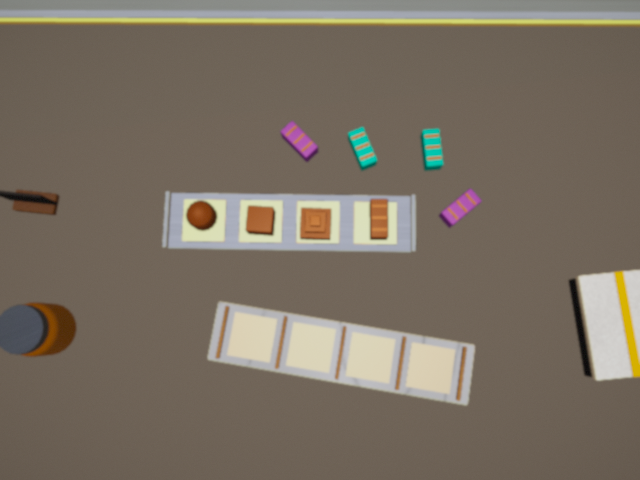

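View pics/scene0.png

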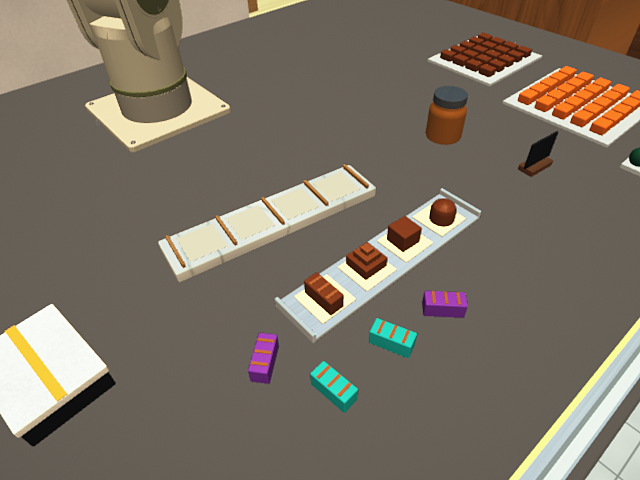

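The top view shows the steel tray at rows 193-252 with, left to right (the robot's left comes first), the dome (201,215), block (261,220), pyramid (316,222) and bar (379,218). The ribbed white rack is nearer the robot, from (215,335) to (470,375). The scene view shows the same order. There are five bar-shaped things: brown (379,218) on a cream pad in the tray, purple (299,141) and (461,207), and turquoise (362,148) and (432,148). Only the brown one on the tray fits the description.

```bash
cat > h.py <<'E'
import cv2, numpy as np
def cloud(c):
    z=c["range_z"]; v,u=np.mgrid[:480,:640]
    P=np.stack([(u-c["cx"])/c["fx"]*z,(v-c["cy"])/c["fy"]*z,z],-1)
    return (P-c["t"])@np.asarray(c["R"])
def cast(c,uv,h):
    d=np.c_[(uv[:,0]-c["cx"])/c["fx"],(uv[:,1]-c["cy"])/c["fy"],np.ones(len(uv))]@np.asarray(c["R"])
    o=-np.asarray(c["R"]).T@c["t"]; return o+d*((h-o[2])/d[:,2])[:,None]
E
python3 - <<'E'
import pickle; from h import *
c=pickle.load(open("d0.pkl","rb"))["top"]; W=cloud(c)
im=c["color"]; Z=W[...,2]
print("table z",np.median(Z[280:300,100:150]), "rack",np.median(Z[335:340,250:255]),"pad",np.median(Z[240:242,190:220]))
hsv=cv2.cvtColor(im,cv2.COLOR_RGB2HSV)
for p in [(201,215),(261,220),(316,222),(379,218),(250,337),(223,330),(280,343),(180,230),(330,340)]: print(p,hsv[p[1],p[0]],W[p[1],p[0]].round(4))
def comps(m,amin):
    n,l,s,ce=cv2.connectedComponentsWithStats(m.astype(np.uint8))
    return [(l==i) for i in range(1,n) if s[i,4]>=amin]
roi=np.zeros((480,640),bool); roi[190:256,160:420]=1
hts=dict(dome=.045,block=.041,pyramid=.029,bar=.037)
brown=(hsv[...,0]<14)&(hsv[...,1]>110)
for k in sorted(comps(brown&roi,150),key=lambda k:np.where(k)[1].mean()):
    v,u=np.where(k); q=W[k]; 
    for th in (.02,.027,.033):
        qq=q[q[:,2]>th]; r=cv2.minAreaRect((qq[:,:2]*1000).astype(np.float32)); print(th,len(qq),np.round(r[0],1),np.round(r[1],1),round(r[2],1),end=' | ')
    print(u.mean().round(),v.mean().round(),'zmax',np.percentile(q[:,2],95).round(4))
roi2=np.zeros((480,640),bool); roi2[300:405,205:480]=1
print("ribs")
R=[]
for k in sorted(comps((hsv[...,1]>90)&(hsv[...,0]<20)&roi2,40),key=lambda k:np.where(k)[1].mean()):
    v,u=np.where(k); R.append(cast(c,np.array([[u.mean(),v.mean()]]),.027)[0]); print(len(u),u.mean().round(1),v.mean().round(1),R[-1].round(4))
pads=(hsv[...,2]>170)&(hsv[...,1]>25)
for rr,h in((roi,.011),(roi2,.020)):
  for k in sorted(comps(pads&rr&(hsv[...,0]>14)&(hsv[...,0]<40),300),key=lambda k:np.where(k)[1].mean()):
    v,u=np.where(k); r=cv2.minAreaRect((cast(c,np.c_[u,v].astype(float),h)[:,:2]*1000).astype(np.float32)); print(h,np.round(r[0],1),np.round(r[1],1),round(r[2],1))
cv2.imwrite("pics/crop0.png",cv2.resize(im[110:260,160:500,::-1],None,fx=2.3,fy=2.3,interpolation=cv2.INTER_CUBIC))
E
```

```text
table z 0.0005514636422416871 rack 0.02157100510935388 pad 0.010768600511235078
(201, 215) [ 12 202 148] [0.6353 0.1596 0.0459]
(261, 220) [ 12 174 170] [0.63   0.0788 0.0432]
(316, 222) [ 14 170 198] [0.627  0.0045 0.0505]
(379, 218) [ 14 170 197] [ 0.6358 -0.0798  0.0377]
(250, 337) [ 22  42 219] [0.4746 0.0909 0.0223]
(223, 330) [ 15 137 156] [0.4832 0.1265 0.0279]
(280, 343) [ 15 129 166] [0.4676 0.0501 0.0268]
(180, 230) [115  19 179] [0.6206 0.1971 0.008 ]
(330, 340) [ 25  38 219] [ 0.4726 -0.0161  0.0225]
0.02 571 [563.4  82.8] [252.6  33.6] 47.2 | 0.027 561 [563.4  82.8] [252.6  33.6] 47.2 | 0.033 530 [563.4  82.8] [252.6  33.6] 47.2 | 201.0 215.0 zmax 0.0455
0.02 651 [564.9  44.5] [194.8  42.9] 28.9 | 0.027 651 [564.9  44.5] [194.8  42.9] 28.9 | 0.033 638 [564.9  44.5] [194.8  42.9] 28.9 | 260.0 220.0 zmax 0.0439
0.02 766 [569.3   3.1] [161.1  39.6] 3.3 | 0.027 746 [569.3   3.1] [161.1  39.6] 3.3 | 0.033 384 [5.674e+02 4.000e-01] [157.9  29.9] 4.9 | 315.0 224.0 zmax 0.0463
0.02 497 [573.6 -61.7] [ 32.8 182.8] 74.4 | 0.027 496 [573.6 -61.7] [ 32.8 182.8] 74.4 | 0.033 488 [573.6 -61.7] [ 32.8 182.8] 74.4 | 378.0 219.0 zmax 0.04
ribs
138 221.9 332.4 [0.48  0.128 0.027]
123 280.7 342.5 [0.4682 0.0491 0.027 ]
106 340.2 352.6 [ 0.4567 -0.0299  0.027 ]
131 400.3 363.1 [ 0.4446 -0.1088  0.027 ]
157 461.0 373.8 [ 0.4325 -0.1877  0.027 ]
0.011 [634.9 163.7] [59.9 60.2] 0.7
0.011 [634.8  83.6] [59.9 59.1] 89.3
0.011 [634.9   3.7] [58.2 59.7] 0.7
0.011 [635.1 -76.4] [59.5 58.6] 0.5
0.02 [475.1  88.9] [57.9 58. ] 81.3
0.02 [463.2   9.6] [57.3 57.4] 81.3
0.02 [451.2 -69.6] [57.6 57.6] 81.6
0.02 [ 439.3 -149. ] [58.3 58.1] 81.4
```

View pics/crop0.png

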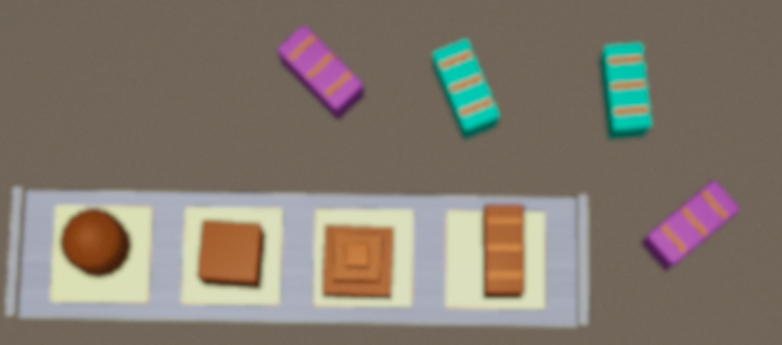

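The crop confirms it: the brown striped bar is on the rightmost pad, and the four others are purple or turquoise and loose on the table. Next I measure each chocolate's pose from its top face, leaving out invalid depths.

Run:
```python
import pickle; from h import *
c=pickle.load(open("d0.pkl","rb"))["top"]; W=cloud(c)
# silhouette-free: keep points near each feature height, clean by local box; also ray cast brighter top face
hsv=cv2.cvtColor(c["color"],cv2.COLOR_RGB2HSV)
for n,(u,v),lo,hi in [("dome",(201,215),.018,.05),("dometop",(201,215),.04,.05),("block",(261,220),.036,.05),("pyr",(316,222),.022,.05),("pyrtop",(316,222),.034,.05),("bar",(379,218),.032,.045)]:
    s=np.s_[v-30:v+30,u-26:u+27]; w=W[s].reshape(-1,3); h=hsv[s].reshape(-1,3)
    k=(w[:,2]>lo)&(w[:,2]<hi)&(h[:,1]>110)&(h[:,0]<20)
    q=w[k,:2]*1000; r=cv2.minAreaRect(q.astype(np.float32)); print("depth",n,len(q),np.round(q.mean(0),1),np.round(r[0],1),np.round(r[1],1),round(r[2],1))
# top face by brightness, cast at top height
for n,(u,v),h,vt in [("block",(261,220),.041,140),("bar",(379,218),.037,140),("pyr",(316,222),.029,140)]:
    m=np.zeros((480,640),np.uint8); s=np.s_[v-30:v+30,u-26:u+27]
    m[s]=((hsv[s][...,1]>110)&(hsv[s][...,0]<20)&(hsv[s][...,2]>vt))
    cs=max(cv2.findContours(m,0,2)[0],key=cv2.contourArea)[:,0].astype(float)
    r=cv2.minAreaRect((cast(c,cs,h)[:,:2]*1000).astype(np.float32)); print("cast",n,np.round(r[0],1),np.round(r[1],1),round(r[2],1))
print(hsv[220,250:275,2],hsv[205:240,261,2])
```

```text
depth dome 619 [636.4 161.1] [637.6 163.1] [36.  35.4] 46.3
depth dometop 362 [639.2 163.3] [639.3 163. ] [32.  30.3] 19.5
depth block 662 [631.4  80.6] [631.8  80.9] [35.4 34.6] 87.0
depth pyr 848 [627.8   6.1] [629.6   6.3] [39.5 40.9] 89.0
depth pyrtop 429 [629.4   6. ] [627.5   5. ] [33.7 29.7] 0.4
depth bar 620 [634.9 -79.5] [635.4 -79.9] [51.4 21.8] 0.5
cast block [632.3  81.6] [33.3 33.6] 86.9
cast bar [636.1 -79.9] [49.6 21.5] 0.2
cast pyr [630.2   6. ] [40.2 39.7] 0.7
[168 168 168 168 169 170 169 170 170 171 171 170 172 172 172 172 173 173
 173 173 171 156 126 106 141] [203 180 167 166 167 167 168 169 168 169 169 169 171 171 170 170 172 172
 172 172 172 173 173 174 173 166 144 108  93 142 195 217 223 223 224]
```

```bash
cat > go.py <<'E'
import sys, numpy as np
from scipy.spatial.transform import Rotation as R
from workcell import get_obs
o=get_obs(); r=R.from_quat(o["ee_rot"]); a=r.as_matrix()
print("t",round(float(o["clock"]),2),"pos",np.round(o["position"],4),"yaw",round(np.arctan2(a[1,0],a[0,0]),3),"w",round(float(o["grip_width"]),3),"gf",round(float(o["grasp_force"]),1))
for s in sys.argv[1:]:
    x,y,z,w=map(float,s.split(","))   # mm, yaw rad: tool x direction
    g=R.from_matrix(np.array([[np.cos(w),np.sin(w),0],[np.sin(w),-np.cos(w),0],[0,0,-1]]).astype(float))
    print(s,"delta",np.round(r.inv().apply(np.array([x,y,z])/1e3-o["position"]),4),"turn",np.round((r.inv()*g).as_rotvec(),3))
E
python3 go.py 636,-80,242,1.571 636,-80,80,1.571
```

```text
t 0.1 pos [ 0.2755 -0.5606  0.2416] yaw 0.457 w 0.998 gf 0.0
636,-80,242,1.571 delta [ 5.355e-01 -2.724e-01 -1.000e-04] turn [-1.000e-03 -1.000e-03 -1.114e+00]
636,-80,80,1.571 delta [ 0.5355 -0.2721  0.1619] turn [-1.000e-03 -1.000e-03 -1.114e+00]
```

The rows are not in the units I measure in: shifts go in shares of 0.75 m and turns go in shares of 2 pi rad. I convert before sending: 0.5355 m is 0.714, -0.2724 m is -0.3632, -1.114 rad is -0.1773.

Emit:
move_arm([
  {"delta_pos":[0.714,-0.3632,0],"turn":[-0.0002,-0.0002,-0.1773]},
  {"delta_pos":[0.714,-0.3632,0],"turn":[-0.0002,-0.0002,-0.1773]},
  {"delta_pos":[0.714,-0.3632,0],"turn":[-0.0002,-0.0002,-0.1773]},
  {"delta_pos":[0.714,-0.3632,0],"turn":[-0.0002,-0.0002,-0.1773]},
  {"delta_pos":[0.714,-0.3632,0],"turn":[-0.0002,-0.0002,-0.1773]},
  {"delta_pos":[0.714,-0.3632,0],"turn":[-0.0002,-0.0002,-0.1773]},
  {"delta_pos":[0.714,-0.3632,0],"turn":[-0.0002,-0.0002,-0.1773]},
  {"delta_pos":[0.714,-0.3632,0],"turn":[-0.0002,-0.0002,-0.1773]},
  {"delta_pos":[0.714,-0.3632,0],"turn":[-0.0002,-0.0002,-0.1773]},
  {"delta_pos":[0.714,-0.3632,0.1333],"turn":[-0.0002,-0.0002,-0.1773]},
  {"delta_pos":[0.714,-0.3632,0.216],"turn":[-0.0002,-0.0002,-0.1773]},
  {"delta_pos":[0.714,-0.3632,0.216],"turn":[-0.0002,-0.0002,-0.1773]},
])

```text
validation failed for argument at $.pl...
```

```bash
python3 go.py 636,-80,80,1.571 636,-80,25,1.571
```

```text
t 0.1 pos [ 0.2755 -0.5606  0.2416] yaw 0.457 w 0.998 gf 0.0
636,-80,80,1.571 delta [ 0.5355 -0.2721  0.1619] turn [-1.000e-03 -1.000e-03 -1.114e+00]
636,-80,25,1.571 delta [ 0.5355 -0.2721  0.2169] turn [-1.000e-03 -1.000e-03 -1.114e+00]
```

Converted, 0.5355 m is 0.714, -0.2724 m is -0.3632, -1.114 rad is -0.1773.

Emit:
move_arm([
  {"delta_pos":[0.714,-0.3632,0],"turn":[0,0,-0.1773],"fingers":0},
  {"delta_pos":[0.714,-0.3632,0],"turn":[0,0,-0.1773],"fingers":0},
  {"delta_pos":[0.714,-0.3632,0],"turn":[0,0,-0.1773],"fingers":0},
  {"delta_pos":[0.714,-0.3632,0],"turn":[0,0,-0.1773],"fingers":0},
  {"delta_pos":[0.714,-0.3632,0],"turn":[0,0,-0.1773],"fingers":0},
  {"delta_pos":[0.714,-0.3632,0],"turn":[0,0,-0.1773],"fingers":0},
  {"delta_pos":[0.714,-0.3632,0],"turn":[0,0,-0.1773],"fingers":0},
  {"delta_pos":[0.714,-0.3632,0],"turn":[0,0,-0.1773],"fingers":0},
  {"delta_pos":[0.714,-0.3632,0],"turn":[0,0,-0.1773],"fingers":0},
  {"delta_pos":[0.714,-0.3632,0.1333],"turn":[0,0,-0.1773],"fingers":0},
  {"delta_pos":[0.714,-0.3632,0.216],"turn":[0,0,-0.1773],"fingers":0},
  {"delta_pos":[0.714,-0.3632,0.216],"turn":[0,0,-0.1773],"fingers":0},
], force=30)

```text
clock: 1.6
position: [0.6349, -0.0795, 0.0768]
ee_rot: [0.707, 0.707, -0.001, -0.001]
ft_force: [0.8, -1.0, 0.9]
grip_width: 0.998
grasp_force: 0.0
```

```bash
python3 go.py 636,-80,80,1.571 636,-80,25,1.571
```

```text
t 1.6 pos [ 0.6349 -0.0795  0.0768] yaw 1.572 w 0.998 gf 0.0
636,-80,80,1.571 delta [-0.0005  0.0011 -0.0032] turn [-0.003 -0.001  0.001]
636,-80,25,1.571 delta [-0.0006  0.0013  0.0518] turn [-0.003 -0.001  0.001]
```

```bash
python3 - <<'E'
from workcell import *
import cv2,numpy as np
o=get_obs(); c=camera("wrist"); cv2.imwrite("pics/w1.png",c["color"][:,:,::-1])
print(o["position"],np.round(c["tool_from_camera"],3),c["fx"],c["cx"],c["cy"])
E
python3 go.py 636,-80,25,1.571
```

```text
[ 0.6348892  -0.07945551  0.07678767] [[-0.001 -0.952 -0.305  0.078]
 [ 1.    -0.001  0.    -0.001]
 [-0.001 -0.305  0.952 -0.132]
 [ 0.     0.     0.     1.   ]] 421.424584381677 313.9355972691869 244.7718381300266
t 1.65 pos [ 0.6325 -0.0786  0.0716] yaw 1.572 w 0.999 gf 0.0
636,-80,25,1.571 delta [-0.0015  0.0039  0.0466] turn [-0.01  -0.002  0.001]
```

View pics/w1.png

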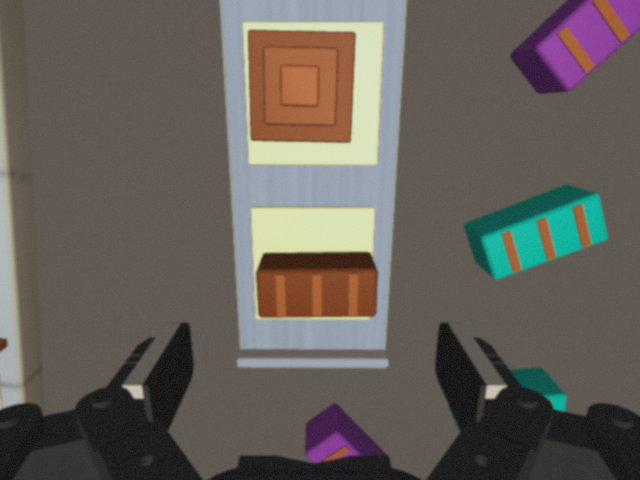

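The wrist picture shows the bar (columns 257-378, row 285) centred between the fingers (inner edges at columns 192 and 436). I'll let the arm settle, then read the pose again.

Emit:
move_arm([
  {"delta_pos":[0,0,0],"turn":[0,0,0],"fingers":0},
  {"delta_pos":[0,0,0],"turn":[0,0,0],"fingers":0},
  {"delta_pos":[0,0,0],"turn":[0,0,0],"fingers":0},
  {"delta_pos":[0,0,0],"turn":[0,0,0],"fingers":0},
])

```text
clock: 2.15
position: [0.6367, -0.0806, 0.0816]
ee_rot: [0.707, 0.707, 0.0, 0.001]
ft_force: [-0.0, -0.9, -0.0]
grip_width: 1.0
grasp_force: 0.0
```

```bash
python3 go.py 636,-80,24,1.571
```

```text
t 2.15 pos [ 0.6367 -0.0806  0.0816] yaw 1.57 w 1.0 gf 0.0
636,-80,24,1.571 delta [ 0.0006 -0.0008  0.0576] turn [ 0.002  0.001 -0.001]
```

Emit:
move_arm([
  {"delta_pos":[0,0,0.0107],"turn":[0,0,0],"fingers":0},
  {"delta_pos":[0,0,0.0267],"turn":[0,0,0],"fingers":0},
  {"delta_pos":[0,0,0.0427],"turn":[0,0,0],"fingers":0},
  {"delta_pos":[0,0,0.0573],"turn":[0,0,0],"fingers":0},
  {"delta_pos":[0,0,0.0667],"turn":[0,0,0],"fingers":0},
  {"delta_pos":[0,0,0.072],"turn":[0,0,0],"fingers":0},
  {"delta_pos":[0,0,0.074],"turn":[0,0,0],"fingers":0},
  {"delta_pos":[0,0,0.074],"turn":[0,0,0],"fingers":0},
  {"delta_pos":[0,0,0.074],"turn":[0,0,0],"fingers":0.15},
  {"delta_pos":[0,0,0.074],"turn":[0,0,0],"fingers":0.25},
], force=30)

```text
clock: 3.4
position: [0.6362, -0.0803, 0.025]
ee_rot: [0.707, 0.707, 0.0, 0.0]
ft_force: [0.3, 0.3, -0.5]
grip_width: 0.75
grasp_force: 0.0
```

Emit:
move_arm([
  {"delta_pos":[0,0,0],"turn":[0,0,0],"fingers":0.3},
  {"delta_pos":[0,0,0],"turn":[0,0,0],"fingers":0.4},
  {"delta_pos":[0,0,0],"turn":[0,0,0],"fingers":1},
  {"delta_pos":[0,0,0],"turn":[0,0,0],"fingers":1},
  {"delta_pos":[0,0,0],"turn":[0,0,0],"fingers":1},
], force=30)

```text
clock: 4.03
position: [0.6363, -0.0803, 0.0251]
ee_rot: [0.707, 0.707, 0.0, 0.0]
ft_force: [-1.2, -0.1, 3.6]
grip_width: 0.624
grasp_force: 32.2
```

```bash
python3 go.py 475,89,100,1.422 475,89,34,1.422
```

```text
t 4.03 pos [ 0.6363 -0.0803  0.0251] yaw 1.571 w 0.624 gf 32.2
475,89,100,1.422 delta [ 0.1693 -0.1613 -0.075 ] turn [0.    0.    0.149]
475,89,34,1.422 delta [ 0.1693 -0.1613 -0.009 ] turn [0.    0.    0.149]
```

Gripped at 53 mm, which is the bar's length. Next I lift it, carry it to bay 1 and lower it.

Converted, 0.1693 m is 0.2257, -0.1613 m is -0.2151, 0.149 rad is 0.0237.

Emit:
move_arm([
  {"delta_pos":[0,0,-0.008],"turn":[0,0,0],"fingers":1},
  {"delta_pos":[0,0,-0.032],"turn":[0,0,0],"fingers":1},
  {"delta_pos":[0,0,-0.0667],"turn":[0,0,0],"fingers":1},
  {"delta_pos":[0.0133,-0.0133,-0.0907],"turn":[0,0,0.0016],"fingers":1},
  {"delta_pos":[0.0453,-0.0427,-0.1],"turn":[0,0,0.0048],"fingers":1},
  {"delta_pos":[0.0907,-0.0853,-0.1],"turn":[0,0,0.0095],"fingers":1},
  {"delta_pos":[0.136,-0.1293,-0.1],"turn":[0,0,0.0143],"fingers":1},
  {"delta_pos":[0.18,-0.172,-0.1],"turn":[0,0,0.0191],"fingers":1},
  {"delta_pos":[0.2107,-0.2,-0.1],"turn":[0,0,0.0223],"fingers":1},
  {"delta_pos":[0.2227,-0.212,-0.1],"turn":[0,0,0.0234],"fingers":1},
  {"delta_pos":[0.2257,-0.2151,-0.1],"turn":[0,0,0.0237],"fingers":1},
  {"delta_pos":[0.2257,-0.2151,-0.0933],"turn":[0,0,0.0237],"fingers":1},
])

```text
clock: 5.52
position: [0.4758, 0.0883, 0.0951]
ee_rot: [0.758, 0.652, 0.0, 0.0]
ft_force: [-0.1, -1.1, -1.2]
grip_width: 0.627
grasp_force: 31.7
```

```bash
python3 go.py 475,89,35,1.422
```

```text
t 5.53 pos [0.4758 0.0883 0.0951] yaw 1.421 w 0.627 gf 31.7
475,89,35,1.422 delta [ 0.0006 -0.001   0.0601] turn [ 0.001 -0.    -0.001]
```

Converted, 0.0605 m is 0.0807, 0.059 m is 0.0787.

Emit:
move_arm([
  {"delta_pos":[0,0,0.0133],"turn":[0,0,0],"fingers":1},
  {"delta_pos":[0,0,0.0293],"turn":[0,0,0],"fingers":1},
  {"delta_pos":[0,0,0.0467],"turn":[0,0,0],"fingers":1},
  {"delta_pos":[0,0,0.0613],"turn":[0,0,0],"fingers":1},
  {"delta_pos":[0,0,0.0707],"turn":[0,0,0],"fingers":1},
  {"delta_pos":[0,0,0.076],"turn":[0,0,0],"fingers":1},
  {"delta_pos":[0,0,0.0787],"turn":[0,0,0],"fingers":1},
  {"delta_pos":[0,0,0.0807],"turn":[0,0,0],"fingers":1},
  {"delta_pos":[0,0,0.0807],"turn":[0,0,0],"fingers":1},
  {"delta_pos":[0,0,0.0807],"turn":[0,0,0],"fingers":1},
])

```text
clock: 6.78
position: [0.475, 0.089, 0.0345]
ee_rot: [0.758, 0.653, 0.0, 0.0]
ft_force: [0.3, -0.6, -1.1]
grip_width: 0.626
grasp_force: 31.7
```

```bash
python3 go.py 475,89,34,1.422
```

```text
t 6.78 pos [0.475  0.089  0.0345] yaw 1.422 w 0.626 gf 31.7
475,89,34,1.422 delta [-0.      0.      0.0005] turn [ 0.  0. -0.]
```

Emit:
move_arm([
  {"delta_pos":[0,0,0.0007],"turn":[0,0,0],"fingers":1},
  {"delta_pos":[0,0,0.0011],"turn":[0,0,0],"fingers":1},
  {"delta_pos":[0,0,0.0011],"turn":[0,0,0],"fingers":0.3},
  {"delta_pos":[0,0,0.0011],"turn":[0,0,0],"fingers":0.2},
  {"delta_pos":[0,0,0.0011],"turn":[0,0,0],"fingers":0.1},
  {"delta_pos":[0,0,0.0011],"turn":[0,0,0],"fingers":0},
  {"delta_pos":[0,0,-0.0067],"turn":[0,0,0],"fingers":0},
  {"delta_pos":[0,0,-0.0267],"turn":[0,0,0],"fingers":0},
  {"delta_pos":[0,0,-0.06],"turn":[0,0,0],"fingers":0},
  {"delta_pos":[0,0,-0.08],"turn":[0,0,0],"fingers":0},
  {"delta_pos":[0,0,-0.0867],"turn":[0,0,0],"fingers":0},
])

```text
clock: 8.15
position: [0.4754, 0.089, 0.1006]
ee_rot: [0.758, 0.652, 0.001, 0.001]
ft_force: [-0.1, -0.2, -0.3]
grip_width: 0.997
grasp_force: 0.0
```

```bash
python3 - <<'E'
from workcell import *
import cv2
c=camera("wrist"); cv2.imwrite("pics/w2.png",c["color"][:,:,::-1])
E
python3 go.py 630,6.2,90,1.571
```

```text
t 8.2 pos [0.4753 0.089  0.1004] yaw 1.422 w 1.0 gf 0.0
630,6.2,90,1.571 delta [-0.0589  0.1652  0.0107] turn [ 0.002  0.    -0.149]
```

View pics/w2.png

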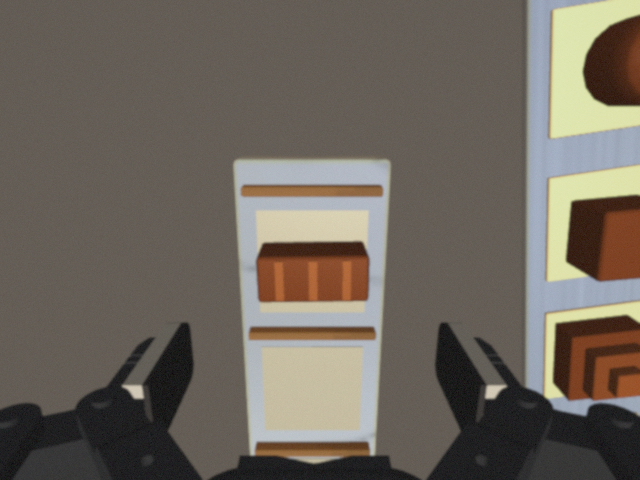

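The bar stands upright in the middle of bay 1 (columns 257-369, rows 243-300, between the ribs at rows 190 and 333). The pyramid is next.

Converted, 0.1652 m is 0.2203, -0.0589 m is -0.0785, -0.149 rad is -0.0237.

Emit:
move_arm([
  {"delta_pos":[-0.0053,0.0133,0],"turn":[0,0,-0.0016],"fingers":0},
  {"delta_pos":[-0.0173,0.048,0],"turn":[0,0,-0.0048],"fingers":0},
  {"delta_pos":[-0.0333,0.0933,0],"turn":[0,0,-0.0095],"fingers":0},
  {"delta_pos":[-0.052,0.1467,0],"turn":[0,0,-0.0159],"fingers":0},
  {"delta_pos":[-0.068,0.1893,0.0027],"turn":[0,0,-0.0207],"fingers":0},
  {"delta_pos":[-0.076,0.212,0.008],"turn":[0,0,-0.0231],"fingers":0},
  {"delta_pos":[-0.0785,0.2203,0.0127],"turn":[0,0,-0.0237],"fingers":0},
  {"delta_pos":[-0.0785,0.2203,0.0127],"turn":[0,0,-0.0237],"fingers":0},
  {"delta_pos":[-0.0785,0.2203,0.0127],"turn":[0,0,-0.0237],"fingers":0},
])

```text
clock: 9.32
position: [0.6289, 0.0069, 0.0898]
ee_rot: [0.707, 0.707, -0.0, -0.0]
ft_force: [0.3, -0.3, -0.9]
grip_width: 1.0
grasp_force: 0.0
```

```bash
python3 go.py 630,6.2,24,1.571
```

```text
t 9.32 pos [0.6289 0.0069 0.0898] yaw 1.572 w 1.0 gf 0.0
630,6.2,24,1.571 delta [-0.0007  0.0011  0.0658] turn [-0.    -0.     0.001]
```

Converted, 0.066 m is 0.088, 0.0645 m is 0.086.

Emit:
move_arm([
  {"delta_pos":[0,0,0.0133],"turn":[0,0,0],"fingers":0},
  {"delta_pos":[0,0,0.032],"turn":[0,0,0],"fingers":0},
  {"delta_pos":[0,0,0.052],"turn":[0,0,0],"fingers":0},
  {"delta_pos":[0,0,0.0693],"turn":[0,0,0],"fingers":0.1},
  {"delta_pos":[0,0,0.08],"turn":[0,0,0],"fingers":0.2},
  {"delta_pos":[0,0,0.086],"turn":[0,0,0],"fingers":0.3},
  {"delta_pos":[0,0,0.088],"turn":[0,0,0],"fingers":0.35},
  {"delta_pos":[0,0,0.088],"turn":[0,0,0],"fingers":0.4},
  {"delta_pos":[0,0,0.088],"turn":[0,0,0],"fingers":0.5},
  {"delta_pos":[0,0,0.088],"turn":[0,0,0],"fingers":1},
  {"delta_pos":[0,0,0.088],"turn":[0,0,0],"fingers":1},
  {"delta_pos":[0,0,0.088],"turn":[0,0,0],"fingers":1},
], force=30)

```text
clock: 10.82
position: [0.6299, 0.0063, 0.0244]
ee_rot: [0.707, 0.707, 0.0, 0.0]
ft_force: [-1.4, -0.2, 6.3]
grip_width: 0.485
grasp_force: 31.4
```

```bash
python3 go.py 463.2,9.6,100,1.422
```

```text
t 10.82 pos [0.6299 0.0063 0.0244] yaw 1.571 w 0.485 gf 31.4
463.2,9.6,100,1.422 delta [ 0.0033 -0.1666 -0.0757] turn [0.001 0.    0.149]
```

Converted, -0.1666 m is -0.2221, 0.0033 m is 0.0044, 0.149 rad is 0.0237.

Emit:
move_arm([
  {"delta_pos":[0,0,-0.008],"turn":[0,0,0],"fingers":1},
  {"delta_pos":[0,0,-0.032],"turn":[0,0,0],"fingers":1},
  {"delta_pos":[0,0,-0.0667],"turn":[0,0,0],"fingers":1},
  {"delta_pos":[0,-0.0133,-0.0907],"turn":[0,0,0.0016],"fingers":1},
  {"delta_pos":[0.0013,-0.0467,-0.1],"turn":[0,0,0.0048],"fingers":1},
  {"delta_pos":[0.0027,-0.0933,-0.1],"turn":[0,0,0.0095],"fingers":1},
  {"delta_pos":[0.0027,-0.1413,-0.1],"turn":[0,0,0.0159],"fingers":1},
  {"delta_pos":[0.004,-0.184,-0.1],"turn":[0,0,0.0207],"fingers":1},
  {"delta_pos":[0.0044,-0.2093,-0.1],"turn":[0,0,0.0231],"fingers":1},
  {"delta_pos":[0.0044,-0.22,-0.1],"turn":[0,0,0.0237],"fingers":1},
  {"delta_pos":[0.0044,-0.2221,-0.096],"turn":[0,0,0.0237],"fingers":1},
  {"delta_pos":[0.0044,-0.2221,-0.0867],"turn":[0,0,0.0237],"fingers":1},
])

```text
clock: 12.32
position: [0.4637, 0.0096, 0.0889]
ee_rot: [0.758, 0.653, 0.0, 0.0]
ft_force: [-0.8, 0.2, -0.7]
grip_width: 0.482
grasp_force: 30.7
```

```bash
python3 go.py 463.2,9.6,34,1.422
```

```text
t 12.32 pos [0.4637 0.0096 0.0889] yaw 1.422 w 0.482 gf 30.7
463.2,9.6,34,1.422 delta [-0.     -0.0006  0.0549] turn [ 0.001 -0.    -0.   ]
```

Converted, 0.0555 m is 0.074, 0.055 m is 0.0733.

Emit:
move_arm([
  {"delta_pos":[0,0,0.0133],"turn":[0,0,0],"fingers":1},
  {"delta_pos":[0,0,0.0293],"turn":[0,0,0],"fingers":1},
  {"delta_pos":[0,0,0.0453],"turn":[0,0,0],"fingers":1},
  {"delta_pos":[0,0,0.0573],"turn":[0,0,0],"fingers":1},
  {"delta_pos":[0,0,0.0653],"turn":[0,0,0],"fingers":1},
  {"delta_pos":[0,0,0.07],"turn":[0,0,0],"fingers":1},
  {"delta_pos":[0,0,0.072],"turn":[0,0,0],"fingers":1},
  {"delta_pos":[0,0,0.0733],"turn":[0,0,0],"fingers":1},
  {"delta_pos":[0,0,0.0733],"turn":[0,0,0],"fingers":1},
  {"delta_pos":[0,0,0.074],"turn":[0,0,0],"fingers":1},
  {"delta_pos":[0,0,0.074],"turn":[0,0,0],"fingers":1},
])

```text
clock: 13.7
position: [0.4629, 0.0095, 0.0334]
ee_rot: [0.758, 0.653, 0.0, 0.0]
ft_force: [0.2, 0.1, -1.0]
grip_width: 0.487
grasp_force: 30.7
```

Converted, -0.065 m is -0.0867, -0.06 m is -0.08.

Emit:
move_arm([
  {"delta_pos":[0,0,0.0007],"turn":[0,0,0],"fingers":1},
  {"delta_pos":[0,0,0.0007],"turn":[0,0,0],"fingers":0.45},
  {"delta_pos":[0,0,0.0007],"turn":[0,0,0],"fingers":0.35},
  {"delta_pos":[0,0,0.0007],"turn":[0,0,0],"fingers":0.2},
  {"delta_pos":[0,0,0.0007],"turn":[0,0,0],"fingers":0.05},
  {"delta_pos":[0,0,0.0007],"turn":[0,0,0],"fingers":0},
  {"delta_pos":[0,0,-0.0067],"turn":[0,0,0],"fingers":0},
  {"delta_pos":[0,0,-0.0267],"turn":[0,0,0],"fingers":0},
  {"delta_pos":[0,0,-0.06],"turn":[0,0,0],"fingers":0},
  {"delta_pos":[0,0,-0.08],"turn":[0,0,0],"fingers":0},
  {"delta_pos":[0,0,-0.0867],"turn":[0,0,0],"fingers":0},
])

```text
clock: 15.08
position: [0.4635, 0.0094, 0.0996]
ee_rot: [0.758, 0.652, 0.001, 0.001]
ft_force: [-0.8, -0.4, -0.3]
grip_width: 0.997
grasp_force: 0.0
```

```bash
python3 go.py 632,81.3,90,1.519
```

```text
t 15.07 pos [0.4635 0.0094 0.0996] yaw 1.422 w 0.997 gf 0.0
632,81.3,90,1.519 delta [0.0961 0.1559 0.0099] turn [ 0.002  0.    -0.097]
```

Converted, 0.1559 m is 0.2079, 0.0961 m is 0.1281, -0.097 rad is -0.0154.

Emit:
move_arm([
  {"delta_pos":[0.008,0.0133,0],"turn":[0,0,-0.0008],"fingers":0},
  {"delta_pos":[0.028,0.0453,0],"turn":[0,0,-0.0032],"fingers":0},
  {"delta_pos":[0.056,0.0907,0],"turn":[0,0,-0.0064],"fingers":0},
  {"delta_pos":[0.0853,0.1387,0],"turn":[0,0,-0.0103],"fingers":0},
  {"delta_pos":[0.1107,0.1787,0.0027],"turn":[0,0,-0.0135],"fingers":0},
  {"delta_pos":[0.124,0.2,0.0067],"turn":[0,0,-0.0151],"fingers":0},
  {"delta_pos":[0.1281,0.2079,0.0113],"turn":[0,0,-0.0154],"fingers":0},
  {"delta_pos":[0.1281,0.2079,0.0113],"turn":[0,0,-0.0154],"fingers":0},
  {"delta_pos":[0.1281,0.2079,0.0113],"turn":[0,0,-0.0154],"fingers":0},
])

```text
clock: 16.2
position: [0.6308, 0.081, 0.0897]
ee_rot: [0.725, 0.688, -0.0, 0.0]
ft_force: [0.7, 0.1, 0.8]
grip_width: 1.002
grasp_force: 0.0
```

```bash
python3 go.py 632,81.3,24,1.519
```

```text
t 16.2 pos [0.6308 0.081  0.0897] yaw 1.518 w 1.002 gf 0.0
632,81.3,24,1.519 delta [0.0004 0.0012 0.0657] turn [-0.     0.    -0.001]
```

Converted, 0.065 m is 0.0867, 0.064 m is 0.0853.

Emit:
move_arm([
  {"delta_pos":[0,0,0.0133],"turn":[0,0,0],"fingers":0},
  {"delta_pos":[0,0,0.032],"turn":[0,0,0],"fingers":0},
  {"delta_pos":[0,0,0.052],"turn":[0,0,0],"fingers":0},
  {"delta_pos":[0,0,0.0693],"turn":[0,0,0],"fingers":0.1},
  {"delta_pos":[0,0,0.08],"turn":[0,0,0],"fingers":0.2},
  {"delta_pos":[0,0,0.0853],"turn":[0,0,0],"fingers":0.3},
  {"delta_pos":[0,0,0.0867],"turn":[0,0,0],"fingers":0.4},
  {"delta_pos":[0,0,0.0867],"turn":[0,0,0],"fingers":0.47},
  {"delta_pos":[0,0,0.0867],"turn":[0,0,0],"fingers":0.55},
  {"delta_pos":[0,0,0.0867],"turn":[0,0,0],"fingers":1},
  {"delta_pos":[0,0,0.0867],"turn":[0,0,0],"fingers":1},
  {"delta_pos":[0,0,0.0867],"turn":[0,0,0],"fingers":1},
], force=30)

```text
clock: 17.7
position: [0.6316, 0.0815, 0.0253]
ee_rot: [0.725, 0.688, 0.0, 0.0]
ft_force: [-0.5, 0.3, 5.0]
grip_width: 0.414
grasp_force: 31.5
```

```bash
python3 go.py 451.2,-69.6,100,1.422
```

```text
t 17.7 pos [0.6316 0.0815 0.0253] yaw 1.519 w 0.414 gf 31.5
451.2,-69.6,100,1.422 delta [-0.1603 -0.1723 -0.0748] turn [ 0.001 -0.     0.097]
```

Converted, -0.1723 m is -0.2297, -0.1603 m is -0.2137, 0.097 rad is 0.0154.

Emit:
move_arm([
  {"delta_pos":[0,0,-0.008],"turn":[0,0,0],"fingers":1},
  {"delta_pos":[0,0,-0.032],"turn":[0,0,0],"fingers":1},
  {"delta_pos":[0,0,-0.0667],"turn":[0,0,0],"fingers":1},
  {"delta_pos":[-0.0133,-0.0147,-0.0907],"turn":[0,0,0.0008],"fingers":1},
  {"delta_pos":[-0.0427,-0.0453,-0.1],"turn":[0,0,0.0032],"fingers":1},
  {"delta_pos":[-0.0853,-0.092,-0.1],"turn":[0,0,0.0064],"fingers":1},
  {"delta_pos":[-0.1307,-0.14,-0.1],"turn":[0,0,0.0095],"fingers":1},
  {"delta_pos":[-0.1733,-0.1867,-0.1],"turn":[0,0,0.0127],"fingers":1},
  {"delta_pos":[-0.2,-0.2147,-0.1],"turn":[0,0,0.0146],"fingers":1},
  {"delta_pos":[-0.2107,-0.2267,-0.1],"turn":[0,0,0.0153],"fingers":1},
  {"delta_pos":[-0.2137,-0.2297,-0.096],"turn":[0,0,0.0154],"fingers":1},
  {"delta_pos":[-0.2137,-0.2297,-0.0867],"turn":[0,0,0.0154],"fingers":1},
])

```text
clock: 19.2
position: [0.4519, -0.069, 0.0899]
ee_rot: [0.757, 0.653, 0.001, 0.0]
ft_force: [0.2, 0.2, -0.9]
grip_width: 0.414
grasp_force: 30.8
```

```bash
python3 go.py 451.2,-69.6,34.3,1.422
```

```text
t 19.2 pos [ 0.4519 -0.069   0.0899] yaw 1.423 w 0.414 gf 30.8
451.2,-69.6,34.3,1.422 delta [-0.0007 -0.0006  0.0556] turn [ 0.001 -0.     0.001]
```

Converted, 0.0555 m is 0.074, 0.055 m is 0.0733.

Emit:
move_arm([
  {"delta_pos":[0,0,0.0133],"turn":[0,0,0],"fingers":1},
  {"delta_pos":[0,0,0.0293],"turn":[0,0,0],"fingers":1},
  {"delta_pos":[0,0,0.0453],"turn":[0,0,0],"fingers":1},
  {"delta_pos":[0,0,0.0573],"turn":[0,0,0],"fingers":1},
  {"delta_pos":[0,0,0.0653],"turn":[0,0,0],"fingers":1},
  {"delta_pos":[0,0,0.07],"turn":[0,0,0],"fingers":1},
  {"delta_pos":[0,0,0.072],"turn":[0,0,0],"fingers":1},
  {"delta_pos":[0,0,0.0733],"turn":[0,0,0],"fingers":1},
  {"delta_pos":[0,0,0.0733],"turn":[0,0,0],"fingers":1},
  {"delta_pos":[0,0,0.074],"turn":[0,0,0],"fingers":1},
  {"delta_pos":[0,0,0.074],"turn":[0,0,0],"fingers":1},
])

```text
clock: 20.58
position: [0.451, -0.0697, 0.0344]
ee_rot: [0.758, 0.653, 0.0, 0.0]
ft_force: [0.0, -0.2, -0.6]
grip_width: 0.413
grasp_force: 30.8
```

Converted, -0.065 m is -0.0867, -0.06 m is -0.08.

Emit:
move_arm([
  {"delta_pos":[0,0,0.0007],"turn":[0,0,0],"fingers":1},
  {"delta_pos":[0,0,0.0007],"turn":[0,0,0],"fingers":0.5},
  {"delta_pos":[0,0,0.0007],"turn":[0,0,0],"fingers":0.4},
  {"delta_pos":[0,0,0.0007],"turn":[0,0,0],"fingers":0.2},
  {"delta_pos":[0,0,0.0007],"turn":[0,0,0],"fingers":0.05},
  {"delta_pos":[0,0,0.0007],"turn":[0,0,0],"fingers":0},
  {"delta_pos":[0,0,-0.0067],"turn":[0,0,0],"fingers":0},
  {"delta_pos":[0,0,-0.0267],"turn":[0,0,0],"fingers":0},
  {"delta_pos":[0,0,-0.06],"turn":[0,0,0],"fingers":0},
  {"delta_pos":[0,0,-0.08],"turn":[0,0,0],"fingers":0},
  {"delta_pos":[0,0,-0.0867],"turn":[0,0,0],"fingers":0},
])

```text
clock: 21.95
position: [0.4515, -0.0699, 0.1006]
ee_rot: [0.758, 0.652, 0.0, 0.001]
ft_force: [1.7, -0.1, 0.1]
grip_width: 0.997
grasp_force: 0.0
```

```bash
python3 go.py 638,163,90,1.571
```

```text
t 21.95 pos [ 0.4515 -0.0699  0.1006] yaw 1.422 w 0.997 gf 0.0
638,163,90,1.571 delta [0.258  0.1498 0.0107] turn [ 0.002  0.001 -0.149]
```

Converted, 0.258 m is 0.344, 0.1498 m is 0.1997, -0.149 rad is -0.0237.

Emit:
move_arm([
  {"delta_pos":[0.02,0.012,0],"turn":[0,0,-0.0016],"fingers":0},
  {"delta_pos":[0.0613,0.036,0],"turn":[0,0,-0.0048],"fingers":0},
  {"delta_pos":[0.1173,0.068,0],"turn":[0,0,-0.008],"fingers":0},
  {"delta_pos":[0.1733,0.1,0],"turn":[0,0,-0.0119],"fingers":0},
  {"delta_pos":[0.2293,0.1333,0],"turn":[0,0,-0.0159],"fingers":0},
  {"delta_pos":[0.284,0.1653,0.0027],"turn":[0,0,-0.0199],"fingers":0},
  {"delta_pos":[0.324,0.188,0.0067],"turn":[0,0,-0.0226],"fingers":0},
  {"delta_pos":[0.34,0.1973,0.012],"turn":[0,0,-0.0236],"fingers":0},
  {"delta_pos":[0.344,0.1997,0.0127],"turn":[0,0,-0.0237],"fingers":0},
  {"delta_pos":[0.344,0.1997,0.0127],"turn":[0,0,-0.0237],"fingers":0},
  {"delta_pos":[0.344,0.1997,0.0127],"turn":[0,0,-0.0237],"fingers":0},
])

```text
clock: 23.32
position: [0.6373, 0.1619, 0.0901]
ee_rot: [0.708, 0.707, -0.0, 0.0]
ft_force: [-0.5, -0.5, -0.1]
grip_width: 0.999
grasp_force: 0.0
```

```bash
python3 - <<'E'
from workcell import *
import cv2
c=camera("wrist"); cv2.imwrite("pics/w3.png",c["color"][:,:,::-1])
E
python3 go.py 638,163,25,1.571
```

```text
t 23.38 pos [0.6373 0.162  0.0901] yaw 1.569 w 0.996 gf 0.0
638,163,25,1.571 delta [0.001  0.0006 0.0651] turn [ 0.     0.001 -0.002]
```

View pics/w3.png

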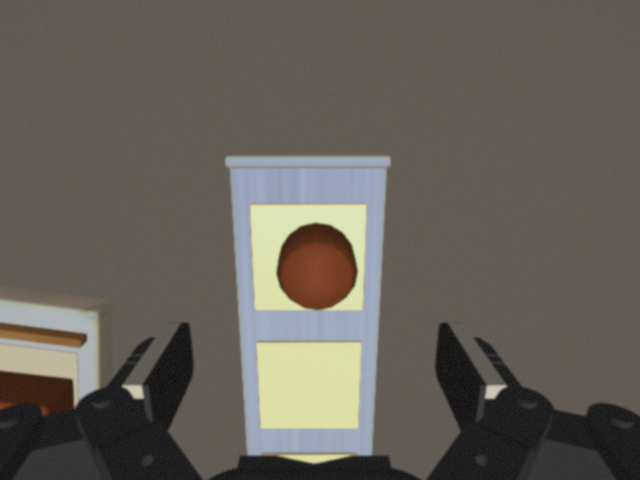

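The dome is centred between the fingers (column 317, rows 223-310), with its y within about 1 mm of the plan. I'll descend and grip.

Converted, 0.066 m is 0.088, 0.0645 m is 0.086.

Emit:
move_arm([
  {"delta_pos":[0,0,0.0133],"turn":[0,0,0],"fingers":0},
  {"delta_pos":[0,0,0.032],"turn":[0,0,0],"fingers":0},
  {"delta_pos":[0,0,0.052],"turn":[0,0,0],"fingers":0},
  {"delta_pos":[0,0,0.0693],"turn":[0,0,0],"fingers":0.1},
  {"delta_pos":[0,0,0.08],"turn":[0,0,0],"fingers":0.2},
  {"delta_pos":[0,0,0.086],"turn":[0,0,0],"fingers":0.3},
  {"delta_pos":[0,0,0.088],"turn":[0,0,0],"fingers":0.37},
  {"delta_pos":[0,0,0.088],"turn":[0,0,0],"fingers":0.42},
  {"delta_pos":[0,0,0.088],"turn":[0,0,0],"fingers":0.52},
  {"delta_pos":[0,0,0.088],"turn":[0,0,0],"fingers":1},
  {"delta_pos":[0,0,0.088],"turn":[0,0,0],"fingers":1},
  {"delta_pos":[0,0,0.088],"turn":[0,0,0],"fingers":1},
], force=30)

```text
clock: 24.88
position: [0.6378, 0.1633, 0.0246]
ee_rot: [0.707, 0.707, 0.0, 0.0]
ft_force: [-0.9, -2.0, 4.7]
grip_width: 0.456
grasp_force: 30.4
```

```bash
python3 go.py 439.3,-149,105,1.422
```

```text
t 24.88 pos [0.6378 0.1633 0.0246] yaw 1.571 w 0.456 gf 30.4
439.3,-149,105,1.422 delta [-0.3123 -0.1984 -0.0807] turn [ 0.001 -0.     0.149]
```

Converted, -0.25 m is -0.3333, -0.236 m is -0.3147, 0.12 rad is 0.0191.

Emit:
move_arm([
  {"delta_pos":[0,0,-0.008],"turn":[0,0,0],"fingers":1},
  {"delta_pos":[0,0,-0.032],"turn":[0,0,0],"fingers":1},
  {"delta_pos":[0,0,-0.0667],"turn":[0,0,0],"fingers":1},
  {"delta_pos":[-0.016,-0.0107,-0.0933],"turn":[0,0,0.0008],"fingers":1},
  {"delta_pos":[-0.0467,-0.0293,-0.1067],"turn":[0,0,0.0024],"fingers":1},
  {"delta_pos":[-0.0933,-0.0587,-0.1067],"turn":[0,0,0.0048],"fingers":1},
  {"delta_pos":[-0.1427,-0.0907,-0.1067],"turn":[0,0,0.008],"fingers":1},
  {"delta_pos":[-0.192,-0.1213,-0.1067],"turn":[0,0,0.0111],"fingers":1},
  {"delta_pos":[-0.2413,-0.1533,-0.1067],"turn":[0,0,0.0143],"fingers":1},
  {"delta_pos":[-0.2827,-0.18,-0.1067],"turn":[0,0,0.0159],"fingers":1},
  {"delta_pos":[-0.3147,-0.2,-0.1067],"turn":[0,0,0.0175],"fingers":1},
  {"delta_pos":[-0.3333,-0.212,-0.1067],"turn":[0,0,0.0191],"fingers":1},
])

```text
clock: 26.38
position: [0.478, -0.088, 0.1047]
ee_rot: [0.749, 0.663, 0.0, 0.001]
ft_force: [0.0, 0.5, -0.5]
grip_width: 0.458
grasp_force: 30.3
```

```bash
python3 go.py 439.3,-149,90,1.422
```

```text
t 26.38 pos [ 0.478  -0.088   0.1047] yaw 1.449 w 0.458 gf 30.3
439.3,-149,90,1.422 delta [-0.0653 -0.031   0.0147] turn [0.001 0.001 0.027]
```

Converted, -0.0666 m is -0.0888, -0.063 m is -0.084, 0.027 rad is 0.0043.

Emit:
move_arm([
  {"delta_pos":[-0.016,-0.008,0],"turn":[0,0,0.0016],"fingers":1},
  {"delta_pos":[-0.04,-0.0187,0],"turn":[0,0,0.0032],"fingers":1},
  {"delta_pos":[-0.0667,-0.032,0],"turn":[0,0,0.0043],"fingers":1},
  {"delta_pos":[-0.084,-0.04,0.0027],"turn":[0,0,0.0045],"fingers":1},
  {"delta_pos":[-0.0888,-0.0424,0.008],"turn":[0,0,0.0046],"fingers":1},
  {"delta_pos":[-0.0888,-0.0424,0.0133],"turn":[0,0,0.0046],"fingers":1},
  {"delta_pos":[-0.0888,-0.0424,0.02],"turn":[0,0,0.0046],"fingers":1},
  {"delta_pos":[-0.0888,-0.0424,0.02],"turn":[0,0,0.0046],"fingers":1},
])

```text
clock: 27.38
position: [0.4388, -0.1484, 0.0883]
ee_rot: [0.757, 0.653, -0.0, -0.0]
ft_force: [-0.3, 0.8, -0.3]
grip_width: 0.454
grasp_force: 30.3
```

```bash
python3 go.py 439.3,-149,33.8,1.422
```

```text
t 27.38 pos [ 0.4388 -0.1484  0.0883] yaw 1.423 w 0.454 gf 30.3
439.3,-149,33.8,1.422 delta [-0.0005  0.0007  0.0545] turn [-0.001 -0.     0.001]
```

Emit:
move_arm([
  {"delta_pos":[0,0,0.0133],"turn":[0,0,0],"fingers":1},
  {"delta_pos":[0,0,0.0293],"turn":[0,0,0],"fingers":1},
  {"delta_pos":[0,0,0.0453],"turn":[0,0,0],"fingers":1},
  {"delta_pos":[0,0,0.0573],"turn":[0,0,0],"fingers":1},
  {"delta_pos":[0,0,0.0653],"turn":[0,0,0],"fingers":1},
  {"delta_pos":[0,0,0.07],"turn":[0,0,0],"fingers":1},
  {"delta_pos":[0,0,0.072],"turn":[0,0,0],"fingers":1},
  {"delta_pos":[0,0,0.0733],"turn":[0,0,0],"fingers":1},
  {"delta_pos":[0,0,0.0733],"turn":[0,0,0],"fingers":1},
  {"delta_pos":[0,0,0.074],"turn":[0,0,0],"fingers":1},
  {"delta_pos":[0,0,0.074],"turn":[0,0,0],"fingers":1},
])

```text
clock: 28.75
position: [0.4389, -0.1492, 0.0335]
ee_rot: [0.758, 0.653, 0.0, 0.0]
ft_force: [-1.2, -0.1, 0.8]
grip_width: 0.45
grasp_force: 30.5
```

Converted, -0.15 m is -0.2, -0.13 m is -0.1733.

Emit:
move_arm([
  {"delta_pos":[0,0,0.0004],"turn":[0,0,0],"fingers":1},
  {"delta_pos":[0,0,0.0004],"turn":[0,0,0],"fingers":0.48},
  {"delta_pos":[0,0,0.0004],"turn":[0,0,0],"fingers":0.38},
  {"delta_pos":[0,0,0.0004],"turn":[0,0,0],"fingers":0.2},
  {"delta_pos":[0,0,0.0004],"turn":[0,0,0],"fingers":0.05},
  {"delta_pos":[0,0,0.0004],"turn":[0,0,0],"fingers":0},
  {"delta_pos":[0,0,-0.0067],"turn":[0,0,0],"fingers":0},
  {"delta_pos":[0,0,-0.0267],"turn":[0,0,0],"fingers":0},
  {"delta_pos":[0,0,-0.0667],"turn":[0,0,0],"fingers":0},
  {"delta_pos":[0,0,-0.12],"turn":[0,0,0],"fingers":0},
  {"delta_pos":[0,0,-0.1733],"turn":[0,0,0],"fingers":0},
  {"delta_pos":[0,0,-0.2],"turn":[0,0,0],"fingers":0},
])

```text
clock: 30.25
position: [0.4397, -0.1491, 0.1867]
ee_rot: [0.758, 0.653, 0.001, 0.002]
ft_force: [0.0, 0.2, -0.4]
grip_width: 1.0
grasp_force: 0.0
```

Converted, -0.25 m is -0.3333, -0.24 m is -0.32.

Emit:
move_arm([
  {"delta_pos":[-0.04,0,0],"turn":[0,0,0],"fingers":0},
  {"delta_pos":[-0.1067,0,0],"turn":[0,0,0],"fingers":0},
  {"delta_pos":[-0.1733,0,0],"turn":[0,0,0],"fingers":0},
  {"delta_pos":[-0.24,0,0],"turn":[0,0,0],"fingers":0},
  {"delta_pos":[-0.2933,0,0],"turn":[0,0,0],"fingers":0},
  {"delta_pos":[-0.32,0,0],"turn":[0,0,0],"fingers":0},
  {"delta_pos":[-0.3333,0,0],"turn":[0,0,0],"fingers":0},
  {"delta_pos":[-0.3333,0,0],"turn":[0,0,0],"fingers":0},
  {"delta_pos":[-0.3333,0,0],"turn":[0,0,0],"fingers":0},
  {"delta_pos":[-0.3333,0,0],"turn":[0,0,0],"fingers":0},
])

```text
clock: 31.5
position: [0.4022, -0.3953, 0.1835]
ee_rot: [0.757, 0.653, 0.0, 0.0]
ft_force: [1.0, 0.2, 0.4]
grip_width: 1.002
grasp_force: 0.0
```

Run:
```python
from workcell import *
from h import *
c=camera("top"); W=cloud(c); cv2.imwrite("pics/top1.png",c["color"][:,:,::-1])
hsv=cv2.cvtColor(c["color"],cv2.COLOR_RGB2HSV)
B=[(475.1,88.9),(463.2,9.6),(451.2,-69.6),(439.3,-149)]
for b in B:
    k=(abs(W[...,0]*1e3-b[0])<38)&(abs(W[...,1]*1e3-b[1])<32)&(W[...,2]>.034)&(hsv[...,1]>110)&(hsv[...,0]<20)
    q=W[k]; r=cv2.minAreaRect((q[:,:2]*1e3).astype(np.float32)); print(k.sum(),np.round(r[0],1)-b,np.round(r[1],1),round(r[2],1),"ztop",np.percentile(q[:,2],95).round(4))
```

```text
726 [ 0.6 -0.5] [23.1 51.7] 81.8 ztop 0.0491
965 [ 5.8 -3.7] [45.7 51.4] 79.3 ztop 0.0576
726 [0.8 0.6] [34.3 34. ] 81.4 ztop 0.0529
685 [1.3 2.7] [36.1 35.2] 45.5 ztop 0.0548
```

View pics/top1.png

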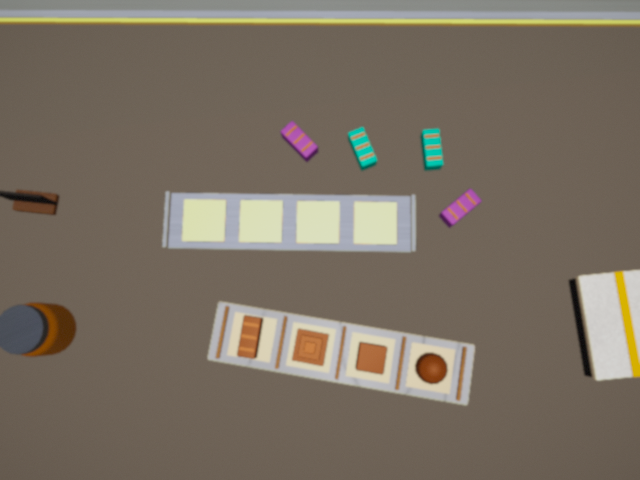

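All four chocolates stand upright and centred in their bays: bar (250,337), pyramid (310,347), block (371,358) and dome (432,368). That is the tray order reversed. The tray is empty and the arm is clear of everything.

```bash
python3 -c "
from workcell import *
print(hand_in())"
```

```text
the job is handed in; nothing more can be done
None
```

I moved all four chocolates to the rack in reverse order (from the robot's left: bar, pyramid, block, dome), each upright in the middle of its bay in the last top view, and handed the job in at about 32 s; no verdict came back.

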